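Unlatch the charged battery pack

TASK

On the shoemaker's bench two battery packs sit in their chargers, and the one with the green lamp is charged. Squeeze its two yellow side buttons together to unlatch it, lift it straight up out of its charger and set it down gently, upright, on the cork mat, then let go. Leave the pack with the red lamp in its charger.

Things in the scene. Friction and masses are not known exactly. Their poses are not given: they have to be found in the camera images.
- pack_green: Charged battery pack: upright dark block 70 (x) x 46 (y) x 95 (z) mm, 0.25 to 0.5 kg, green lamp bars on top and ends. Origin: centre of its underside, z up, y from button to button. It starts upright in a fixed charger cradle 130 x 104 mm, walls 46 mm high, underside 12 mm above the bench, 2 mm play each way; it must rise 40 mm to clear the walls. Lift with both buttons held in.
- squeeze_green (a point): Point midway between the green-lamp pack's two yellow spring buttons, 72 mm above its underside; axes as the pack. Buttons on its +y and -y sides, 26 mm long, 24 high, 60 mm across both; 48 when fully in (6 mm travel each, 2 N to start, 6 N at full; 20 to 40 N holds them and the pack). Each moves a hook out from under the charger's lip: both must be in by more than 4 mm to free it.
- pack_red: The other pack, still charging: same shape, size, buttons and charger as the green one, but with red lamp bars. Origin at the centre of its underside, 12 mm above the bench, axes as for the green one. It stays in its charger.
- mat: Cork mat, fixed to the bench, 170 x 170 mm square, 6 mm thick. Origin at the centre of its underside, on the bench; x and y along its sides, z up. Empty at the start.
Things that resemble listed ones, but are neither listed nor needed, are in the scene too. What is shaped like the pack_green but orange is not meant.

How it is judged:
By the outcome, as a careful person would: the job done as asked, in the order asked, and still so for the second after the job is handed in, with the robot touching nothing.
It also fails if it takes over 45 s, if anything falls off the work surface, if the arm or the gripper's body presses on something with over 40 N, if the wrist force passes 120 N, or if a joint passes its speed limit or range.

ROBOT

A 6-joint arm with a two-finger parallel gripper is mounted at the origin on the work surface. World frame = base frame: x ahead of the robot, y to its left, z up, the work surface at z = 0. Lengths are in m, angles in rad, forces in N, time in s.
With the tool pointing down it reaches from about 0.425 to 0.95 m from the base axis. Payload 3.5 kg.
Tool frame: the origin (TCP) lies midway between the tips of the shut fingers; the grasp point (between the pads) lies 19 mm behind it; z points along the fingers, y is the direction in which the jaws open and shut (so a half turn about z gives the same grasp; the last joint's range is limited). The gripper opens to 85 mm and grips with 20 to 120 N. Pads are 22 mm wide; open, the fingers measure 114 mm over their backs; the gripper's body (76 mm by 85 mm) begins 54 mm behind the grasp point. The pads swing forward as they close: fully open they stand 13 mm farther back than shut.
Start: joints at [-1.376, 0.286, 1.577, -0, 1.279, -0.15], TCP at [0.228, -0.635, 0.231] pointing down, gripper open.
Joint ranges: [-2.77, 2.77], [-0.9, 2.22], [0.21, 2.48], [-1.53, 4.67], [0.24, 2.81], [-2.84, 2.84]. Speed limits (rad/s): [2.79, 2.79, 3.14, 3.14, 3.14, 3.14].

INTERFACE

Orientations are given as a unit quaternion [x, y, z, w].
In Python, from plant import ctrl gives the robot as it stands.
- The arm moves only by the tool apply_moves, never from a script. Its argument "moves" is a list that holds one entry, the list of rows, each a list of 7 numbers: the shift along the tool's x, y, z in m, then the turn, a rotation vector about the tool's x, y, z in degrees, then the gripper's target within -1 to 1 (shut at 1, half-way at 0, fully open at -1). In form: [[[tx, ty, tz, ax, ay, az, hand], ...]]. A call has 1 to 12 rows; each row shifts and turns the pose as measured when the row begins, along the tool's axes as they then stand; what a row does not reach is not made up. A row lasts 1/10 s, in which the tool goes at most 50 mm and 8.59 degrees, less where a joint would pass 70% of its speed; a pose out of reach is approached as far as the arm can. A call with a gripper value outside its range is refused whole. The fingers move at their own pace and stop on an object; "force" is the grip in N (left out, the last holds). Time passes only in rows, so rows that do not move let the fingers close. It gives the time, the measured TCP pose, the force and the opening at its end, in the units of the state.
- ctrl.get_state(): the state, without advancing time (a new reading comes with each control period).
- ctrl.read_camera(name): name is "scene" or "top"; returns the picture (400x640x3 uint8, red, green, blue); there is no depth.
- ctrl.get_calibration(name): a dict with "camera_matrix" (3x3 intrinsics, pixels), "k1" (the pictures are not rectified: a ray, as slopes to the right and down, at radius r is drawn at 1 + k1 r^2 times it, then the intrinsics apply), "cam_to_world" (4x4, takes a point from camera to world coordinates). Camera axes: x right, y up, looking along -z (the intrinsics and any distortion apply to the point x, -y, -z); pixel columns grow to the right and rows downward; lengths in m; the calibration is good to about 2 mm. A picture is of the moment at which its call begins. get_calibration takes no time and is no camera call.
- ctrl.sign_off(): hands the job in, once; it reports no verdict.
The state is a dict: "time": time; "qpos": joint angles; "dq": joint speeds; "joint_efforts": joint torques, N m; "eef_pos": TCP position; "tcp_rot": TCP orientation; "contact_force": force on the tool from outside, world axes, zero at the start; "wrist_torque": the same for the moment, N m; "opening": opening from 0.0 (shut) to 1.0 (fully open).
Only numpy, scipy, OpenCV 4.12 (cv2) and the standard library are available. Lean on these libraries where they do the work, as an engineer would, in place of code of your own. Each camera call takes 0.05 s, during which the arm holds its last target. There are 200 camera calls.

## Working session

There is one attempt and no reset: what is moved stays moved. The work goes in short steps, Python scripts to look and compute and a tool call to move; the robot and the scene stay as the last step left them, time stands still between calls to the robot, and variables do not carry over. Pictures are saved under pics/ and viewed, about 8 in all and at most 12, crops included, and the job is handed in when it is done.

Besides the shell and the picture viewer there is one more tool, called after "Emit:" as name(argument=value, ...), one argument or row to a line, values as JSON. apply_moves: Moves the arm, as the interface text tells. Its arguments: {"type":"object","properties":{"moves":{"type":"array","items":{"type":"array","items":{"type":"array","items":{"type":"number"}}}},"force":{"type":"number"}},"required":["moves"]}

```bash
mkdir -p pics; ls; python3 - <<'E'
from plant import ctrl
import cv2,numpy as np
for n in ("scene","top"):
    im=ctrl.read_camera(n); cv2.imwrite(f"pics/{n}0.png",im[:,:,::-1]); c=ctrl.get_calibration(n)
    print(n,np.round(c["camera_matrix"],1).tolist(),c["k1"],np.round(c["cam_to_world"],3).tolist())
s=ctrl.get_state();print(s["time"],s["eef_pos"],s["tcp_rot"],s["opening"])
E
```

```text
pics
scene [[380.2, 0.0, 323.1], [0.0, 380.2, 192.4], [0.0, 0.0, 1.0]] -0.009504373418326387 [[-0.111, -0.844, 0.525, 1.017], [0.994, -0.099, 0.051, 0.069], [0.009, 0.527, 0.85, 0.888], [0.0, 0.0, 0.0, 1.0]]
top [[367.4, 0.0, 318.8], [0.0, 367.4, 198.0], [0.0, 0.0, 1.0]] -0.010359565636366811 [[0.089, 0.971, -0.222, 0.344], [-0.996, 0.088, -0.014, -0.008], [0.006, 0.223, 0.975, 1.02], [0.0, 0.0, 0.0, 1.0]]
0.1 [ 0.22804324 -0.63465767  0.23004233] [ 9.85175814e-01  1.71544183e-01 -3.01894459e-05 -1.09881369e-03] 1.0001821853072475
```

View pics/scene0.png

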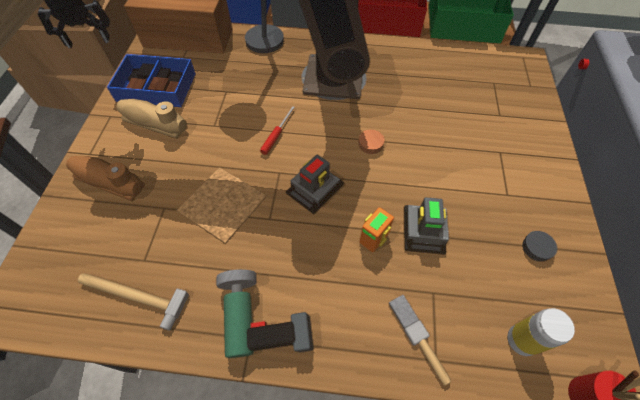

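View pics/top0.png

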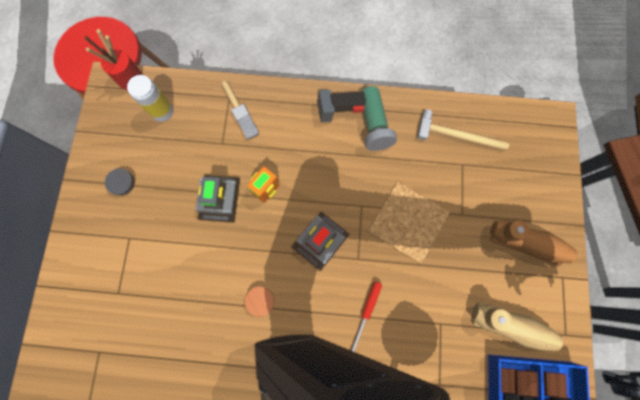

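```bash
cat >h.py <<'E'
import numpy as np,cv2
from plant import ctrl
def ray(n,uv):
    c=ctrl.get_calibration(n);K=np.array(c["camera_matrix"]);T=np.array(c["cam_to_world"])
    d=np.array([(uv[0]-K[0,2])/K[0,0],(uv[1]-K[1,2])/K[1,1]]);s=d.copy()
    for _ in range(5): s=d/(1+c["k1"]*(s@s))
    v=T[:3,:3]@np.array([s[0],-s[1],-1]);return T[:3,3],v
def onz(n,uv,z):
    o,v=ray(n,uv);return o+v*(z-o[2])/v[2]
def tri(a,b):
    o1,v1=ray("scene",a);o2,v2=ray("top",b)
    t=np.linalg.lstsq(np.c_[v1,-v2],o2-o1,rcond=None)[0]
    p,q=o1+t[0]*v1,o2+t[1]*v2;return (p+q)/2,np.linalg.norm(p-q)
def blobs(im,lo,hi,amin=15):
    hsv=cv2.cvtColor(im,cv2.COLOR_RGB2HSV);m=cv2.inRange(hsv,lo,hi)
    return [c for c in cv2.findContours(m,cv2.RETR_EXTERNAL,cv2.CHAIN_APPROX_NONE)[0] if cv2.contourArea(c)>=amin]
E
python3 - <<'E'
from h import *
I={n:cv2.imread(f"pics/{n}0.png")[:,:,::-1].copy() for n in("scene","top")}
for n in I:
    for nm,lo,hi in(("green",(45,150,120),(75,255,255)),("yellow",(22,150,110),(34,255,255)),("red",(0,200,120),(6,255,255))):
        for c in blobs(I[n],lo,hi,4):
            M=cv2.moments(c);print(n,nm,np.round([M["m10"]/M["m00"],M["m01"]/M["m00"]],1),cv2.contourArea(c),np.round(onz(n,(M["m10"]/M["m00"],M["m01"]/M["m00"]),.107),3))
a=cv2.resize(I["scene"][140:270,270:470],None,fx=4,fy=4,interpolation=cv2.INTER_CUBIC)[:,:800]
b=cv2.resize(I["top"][150:280,180:460],(800,371),interpolation=cv2.INTER_CUBIC)
cv2.imwrite("pics/c1.png",a[:,:,::-1]);cv2.imwrite("pics/c2.png",b[:,:,::-1])
E
```

```text
scene green [368.9 234.1] 12.5 [0.633 0.138 0.107]
scene green [434.1 225.5] 10.5 [0.594 0.286 0.107]
scene green [378.  220.9] 110.0 [0.597 0.158 0.107]
scene green [434.  209.4] 118.0 [0.551 0.288 0.107]
scene yellow [535.1 348.5] 124.0 [0.841 0.471 0.107]
scene yellow [521.3 323.8] 71.0 [0.796 0.452 0.107]
scene yellow [382.4 241.2] 7.5 [0.647 0.169 0.107]
scene yellow [386.3 230.3] 21.5 [0.619 0.177 0.107]
scene yellow [368.2 216.8] 12.0 [0.588 0.134 0.107]
scene yellow [421.5 211.4] 28.0 [0.56  0.258 0.107]
scene yellow [322.4 174. ] 16.0 [0.481 0.015 0.107]
scene red [631.9 390.3] 6.0 [0.896 0.638 0.107]
scene red [605.9 384.5] 536.0 [0.892 0.592 0.107]
scene red [314.  165.7] 84.0 [ 0.458 -0.009  0.107]
scene red [267.  145.2] 9.5 [ 0.407 -0.139  0.107]
scene red [586.   61.7] 13.0 [-0.039  0.786  0.107]
top green [208.4 189.4] 105.5 [0.549 0.289 0.107]
top green [261.  180.1] 99.0 [0.586 0.157 0.107]
top yellow [328.7 243.2] 10.5 [ 0.44  -0.03   0.107]
top yellow [312.8 229.4] 7.5 [0.47  0.013 0.107]
top yellow [272.2 193.4] 24.5 [0.553 0.125 0.107]
top yellow [220.4 192.1] 32.0 [0.545 0.257 0.107]
top yellow [269.4 187.9] 25.0 [0.567 0.134 0.107]
top yellow [252.9 175.3] 4.5 [0.597 0.18  0.107]
top yellow [157.8 107.4] 254.0 [0.763 0.46  0.107]
top red [371.  301.3] 107.5 [ 0.31  -0.142  0.107]
top red [320.5 236. ] 80.0 [ 0.456 -0.008  0.107]
```

View pics/c1.png

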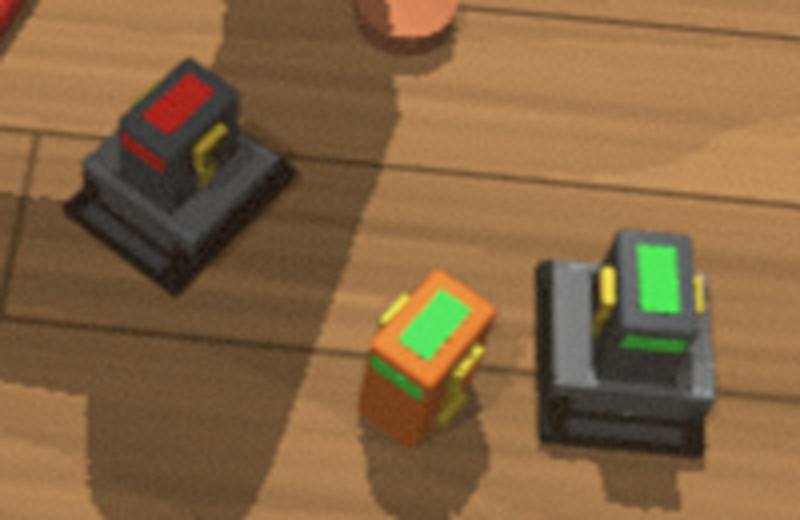

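View pics/c2.png

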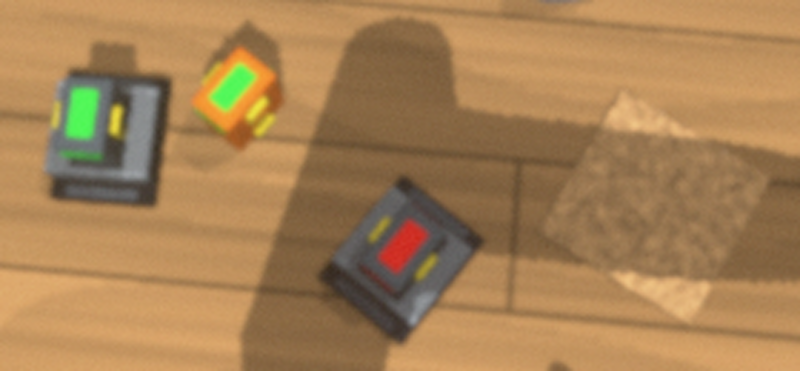

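Candidates:
- Dark pack with a green lamp in a charger: scene (434,209), top (208,189).
- Orange pack with a green lamp, no charger: scene (378,221), top (261,180).
- Dark pack with a red lamp in a charger: scene (314,166), top (320,236).

The first one fits: it is dark, has a green lamp and sits in a charger, and the crops confirm it. The mat is at scene (222,205), top (410,222).

```bash
python3 - <<'E'
from h import *
I={n:cv2.imread(f"pics/{n}0.png")[:,:,::-1].copy() for n in("scene","top")}
near={"scene":(434,209),"top":(208,189)}
for n in I:
    g=cv2.resize(I[n],None,fx=4,fy=4,interpolation=cv2.INTER_CUBIC)
    for c in blobs(g,(45,130,140),(75,255,255),500):
        p=(c[:,0]+.5)/4-.5
        if np.linalg.norm(p.mean(0)-near[n])>8: continue
        w=np.array([onz(n,q,.107)[:2] for q in p],np.float32)*1000
        print(n,"lamp",cv2.minAreaRect(w))
mat={"scene":[(222,170),(265,200),(224,240),(178,208)],"top":[(397.7,181.5),(449.5,213),(421.5,263.9),(370,230.6)]}
for n in mat:
    w=np.array([onz(n,q,.006)[:2] for q in mat[n]]);e=np.roll(w,-1,0)-w
    print(n,"mat",w.round(3).tolist(),w.mean(0).round(4),np.linalg.norm(e,axis=1).round(3),(np.degrees(np.arctan2(e[:,1],e[:,0]))%90).round(1))
print(tri((434,209.4),(208.4,189.4)),tri((378,220.9),(261,180.1)))
print(ctrl.get_state()["qpos"])
E
```

```text
scene lamp ((550.2448120117188, 288.20660400390625), (44.80675506591797, 22.656574249267578), 0.6679816246032715)
top lamp ((549.5112915039062, 288.7088928222656), (45.35115432739258, 23.539714813232422), 0.24677959084510803)
scene mat [[0.431, -0.276], [0.514, -0.136], [0.642, -0.217], [0.565, -0.361]] [ 0.5379 -0.2472] [0.162 0.151 0.163 0.159] [59.2 57.8 62.  57.6]
top mat [[0.644, -0.214], [0.565, -0.364], [0.417, -0.289], [0.495, -0.143]] [ 0.5302 -0.2526] [0.169 0.166 0.165 0.164] [62.2 63.2 61.6 64.4]
(array([0.5494535 , 0.28886088, 0.10497325]), np.float64(0.0005463102337690579)) (array([0.58925975, 0.15943244, 0.09355103]), np.float64(0.0009270321503195175))
[-1.37602328e+00  2.87104892e-01  1.57807610e+00 -1.16890403e-05
  1.27861009e+00 -1.50017533e-01]
```

Emit:
apply_moves(
  moves=[
    [[0, 0, 0, 0, 0, 6.4, -1], [0, 0, 0, 0, 0, 6.4, -1], [0, 0, 0, 0, 0, 6.4, -1], [0.03, -0.035, 0, 0, 0, 0, -1], [0.03, -0.035, 0, 0, 0, 0, -1], [0.03, -0.035, 0, 0, 0, 0, -1], [0.03, -0.035, 0, 0, 0, 0, -1], [0.03, -0.035, 0, 0, 0, 0, -1], [0.03, -0.035, 0, 0, 0, 0, -1], [0.03, -0.035, 0, 0, 0, 0, -1], [0.03, -0.035, 0, 0, 0, 0, -1], [0.03, -0.035, 0, 0, 0, 0, -1]],
  ],
  force=30,
)

```text
time: 1.3
eef_pos: [0.5036, -0.3116, 0.223]
tcp_rot: [1.0, -0.008, -0.003, -0.006]
contact_force: [-0.1, 0.0, 0.6]
opening: 1.001
```

Emit:
apply_moves(
  moves=[
    [[0.004, -0.048, 0, 0, 0, 0, -1], [0.004, -0.048, 0, 0, 0, 0, -1], [0.004, -0.048, 0, 0, 0, 0, -1], [0.004, -0.048, 0, 0, 0, 0, -1], [0.004, -0.048, 0, 0, 0, 0, -1], [0.004, -0.048, 0, 0, 0, 0, -1], [0.004, -0.048, 0, 0, 0, 0, -1], [0.004, -0.048, 0, 0, 0, 0, -1], [0.004, -0.048, 0, 0, 0, 0, -1], [0.004, -0.048, 0, 0, 0, 0, -1], [0.004, -0.048, 0, 0, 0, 0, -1], [0.004, -0.04, 0, 0, 0, 0, -1]],
  ],
)

```text
time: 2.5
eef_pos: [0.5587, 0.278, 0.2252]
tcp_rot: [1.0, -0.008, -0.006, -0.007]
contact_force: [0.8, -0.0, 0.0]
opening: 1.0
```

```bash
cat >d.py <<'E'
from h import *
import sys
from scipy.spatial.transform import Rotation as R
def rep(p,yaw=.5):
    s=ctrl.get_state();r=R.from_quat(s["tcp_rot"]);y=np.radians(yaw)
    t=R.from_matrix(np.array([[np.cos(y),np.sin(y),0],[np.sin(y),-np.cos(y),0],[0,0,-1]]))
    print("t",s["time"],"shift mm",(r.inv().apply(np.array(p)-s["eef_pos"])*1000).round(1),"turn",np.degrees((r.inv()*t).as_rotvec()).round(2),"pos",s["eef_pos"].round(4),"F",np.round(s["contact_force"],1),"op",round(s["opening"],3),"q",np.round(s["qpos"],2))
rep([float(a) for a in sys.argv[1:4]],float(sys.argv[4]))
E
python3 d.py .55 .2885 .15 .5
```

```text
t 2.5 shift mm [-8.  -9.3 75.4] turn [-0.83  0.67 -1.43] pos [0.5587 0.278  0.2252] F [ 0.8 -0.   0. ] op 1.0 q [0.29 0.18 1.71 0.02 1.25 1.87]
```

Emit:
apply_moves(
  moves=[
    [[-0.008, -0.009, 0.02, -0.8, 0.7, -1.4, -1], [0, 0, 0.04, 0, 0, 0, -1], [0, 0, 0.03, 0, 0, 0, -1], [0, 0, 0, 0, 0, 0, -1]],
  ],
)

```text
time: 2.9
eef_pos: [0.5494, 0.2954, 0.1326]
tcp_rot: [1.0, 0.009, 0.001, -0.001]
contact_force: [-0.3, -0.1, -0.4]
opening: 1.001
```

```bash
python3 d.py .55 .2885 .06 .5; python3 - <<'E'
from h import *
a=cv2.resize(ctrl.read_camera("scene")[130:280,330:530],None,fx=4,fy=4,interpolation=cv2.INTER_CUBIC)
cv2.imwrite("pics/s1.png",a[:,:,::-1])
E
```

```text
t 2.9 shift mm [ 0.3  7.  72.6] turn [-0.1  -0.13  0.59] pos [0.5494 0.2954 0.1326] F [-0.3 -0.1 -0.4] op 1.001 q [0.33 0.27 1.79 0.   1.08 1.88]
```

View pics/s1.png

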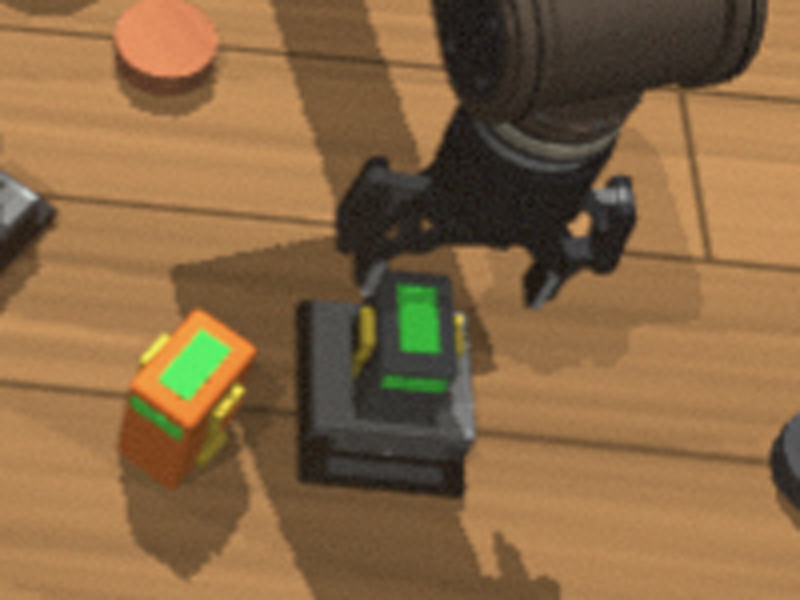

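Picture: the gripper straddles the green pack, with fingertips at crop (370,290) and (540,300) and the pack at (418,320). It sits slightly to +y, which matches the 7 mm offset measured. I'll correct that, check the tip midpoint by ray, then descend.

Emit:
apply_moves(
  moves=[
    [[0, 0.007, 0, 0, 0, 0, -1], [0, 0, 0, 0, 0, 0, -1]],
  ],
)

```text
time: 3.15
eef_pos: [0.5524, 0.2883, 0.1379]
tcp_rot: [1.0, 0.009, 0.005, -0.002]
contact_force: [0.1, -0.6, -0.0]
opening: 0.999
```

```bash
python3 d.py .55 .2885 .06 .5; python3 - <<'E'
from h import *
print(*[onz("scene",(330+u/4,130+v/4),.145).round(3) for u,v in((370,290),(540,300))])
E
```

```text
t 3.15 shift mm [-3.1  0.1 77.9] turn [-0.22 -0.53  0.56] pos [0.5524 0.2883 0.1379] F [ 0.1 -0.6 -0. ] op 0.999 q [0.32 0.26 1.79 0.   1.08 1.87]
[0.558 0.252 0.145] [0.554 0.348 0.145]
```

Emit:
apply_moves(
  moves=[
    [[-0.003, 0, 0.02, -0.2, -0.5, 0.5, -1], [0, 0, 0.02, 0, 0, 0, -1], [0, 0, 0.02, 0, 0, 0, -1], [0, 0, 0, 0, 0, 0, -1], [0, 0, 0, 0, 0, 0, -1]],
  ],
)

```text
time: 3.65
eef_pos: [0.5536, 0.2878, 0.0805]
tcp_rot: [1.0, 0.002, 0.005, -0.002]
contact_force: [0.8, 1.0, 1.0]
opening: 1.0
```

```bash
python3 d.py .55 .2885 .06 .5
```

```text
t 3.65 shift mm [-3.8 -0.6 20.5] turn [-0.2  -0.58 -0.23] pos [0.5536 0.2878 0.0805] F [0.8 1.  1. ] op 1.0 q [0.32 0.33 1.82 0.   0.98 1.88]
```

Emit:
apply_moves(
  moves=[
    [[-0.004, 0, 0.011, -0.2, -0.5, -0.2, -1], [0, 0, 0.01, 0, 0, 0, -1], [0, 0, 0, 0, 0, 0, -1], [0, 0, 0, 0, 0, 0, -1]],
  ],
)

```text
time: 4.05
eef_pos: [0.5508, 0.2883, 0.0601]
tcp_rot: [1.0, 0.004, 0.002, -0.0]
contact_force: [0.6, -0.4, -0.0]
opening: 1.001
```

```bash
python3 d.py .55 .2885 .06 .5; python3 - <<'E'
from h import *
a=cv2.resize(ctrl.read_camera("scene")[130:280,330:530],None,fx=4,fy=4,interpolation=cv2.INTER_CUBIC)
cv2.imwrite("pics/s2.png",a[:,:,::-1])
E
```

```text
t 4.05 shift mm [-0.8 -0.2  0.1] turn [-0.05 -0.24 -0.04] pos [0.5508 0.2883 0.0601] F [ 0.6 -0.4 -0. ] op 1.001 q [ 0.32  0.36  1.82 -0.    0.95  1.88]
```

View pics/s2.png

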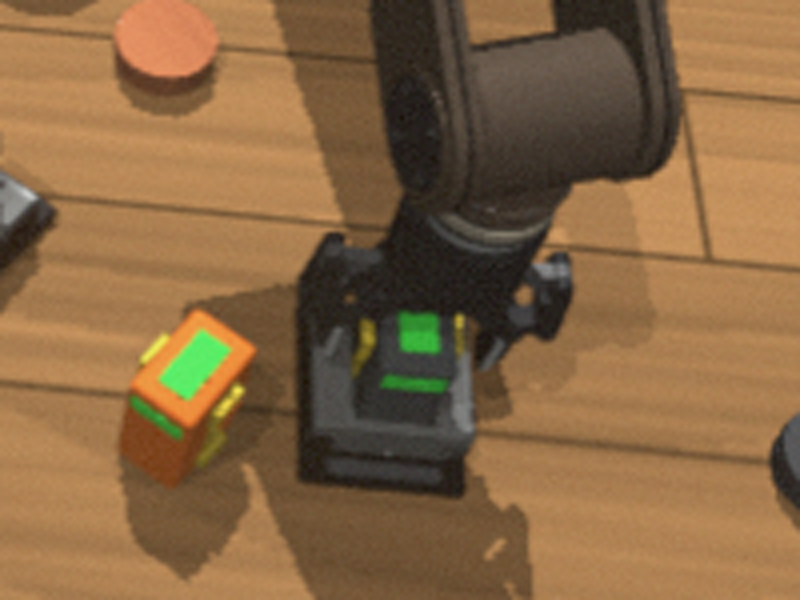

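The fingers stand on either side of the green pack, at crop (330,350) and (495,345), with the buttons at (367,340) and (460,330) between them and no contact. I'll close at 30 N.

Emit:
apply_moves(
  moves=[
    [[0, 0, 0, 0, 0, 0, 1], [0, 0, 0, 0, 0, 0, 1], [0, 0, 0, 0, 0, 0, 1], [0, 0, 0, 0, 0, 0, 1], [0, 0, 0, 0, 0, 0, 1], [0, 0, 0, 0, 0, 0, 1], [0, 0, 0, 0, 0, 0, 1], [0, 0, 0, 0, 0, 0, 1]],
  ],
  force=32,
)

```text
time: 4.9
eef_pos: [0.5518, 0.2885, 0.0623]
tcp_rot: [1.0, 0.004, 0.003, -0.001]
contact_force: [0.7, -0.0, -0.0]
opening: 0.533
```

```bash
python3 d.py .55 .2885 .06 .5
```

```text
t 4.9 shift mm [-1.8 -0.   2.3] turn [-0.06 -0.37 -0.  ] pos [0.5518 0.2885 0.0623] F [ 0.7 -0.  -0. ] op 0.533 q [ 0.32  0.36  1.82 -0.    0.96  1.88]
```

Emit:
apply_moves(
  moves=[
    [[0, 0, -0.005, 0, 0, 0, 1], [0, 0, -0.005, 0, 0, 0, 1], [0, 0, -0.005, 0, 0, 0, 1], [0, 0, 0, 0, 0, 0, 1]],
  ],
)

```text
time: 5.3
eef_pos: [0.5497, 0.2877, 0.0751]
tcp_rot: [1.0, 0.004, 0.001, 0.0]
contact_force: [0.3, -0.3, -4.1]
opening: 0.537
```

```bash
python3 d.py .551 .2885 .16 .5
```

```text
t 5.3 shift mm [  1.5  -0.8 -84.9] turn [ 0.03 -0.13  0.  ] pos [0.5497 0.2877 0.0751] F [ 0.3 -0.3 -4.1] op 0.537 q [ 0.32  0.34  1.82 -0.    0.98  1.88]
```

The force is -4.1 N, which is about 0.42 kg, the pack's own weight, so it is unlatched. I'll keep lifting.

Emit:
apply_moves(
  moves=[
    [[0.001, 0, -0.01, 0, 0, 0, 1], [0, 0, -0.012, 0, 0, 0, 1], [0, 0, -0.015, 0, 0, 0, 1], [0, 0, -0.02, 0, 0, 0, 1], [0, 0, -0.02, 0, 0, 0, 1], [0, 0, -0.02, 0, 0, 0, 1], [0, 0, -0.02, 0, 0, 0, 1], [0, 0, -0.02, 0, 0, 0, 1], [0, 0, -0.01, 0, 0, 0, 1], [0, 0, 0, 0, 0, 0, 1]],
  ],
)

```text
time: 6.3
eef_pos: [0.5482, 0.2879, 0.2378]
tcp_rot: [1.0, 0.004, 0.0, -0.0]
contact_force: [-0.7, 0.9, -4.6]
opening: 0.53
```

```bash
python3 d.py .532 -.25 .22 .5; python3 - <<'E'
from h import *
a=cv2.resize(ctrl.read_camera("scene")[80:280,280:540],None,fx=3,fy=3,interpolation=cv2.INTER_CUBIC)
cv2.imwrite("pics/s3.png",a[:,:,::-1])
E
```

```text
t 6.3 shift mm [-20.8 537.7  17.5] turn [-0.03 -0.04 -0.  ] pos [0.5482 0.2879 0.2378] F [-0.7  0.9 -4.6] op 0.53 q [0.32 0.16 1.71 0.   1.27 1.88]
```

View pics/s3.png

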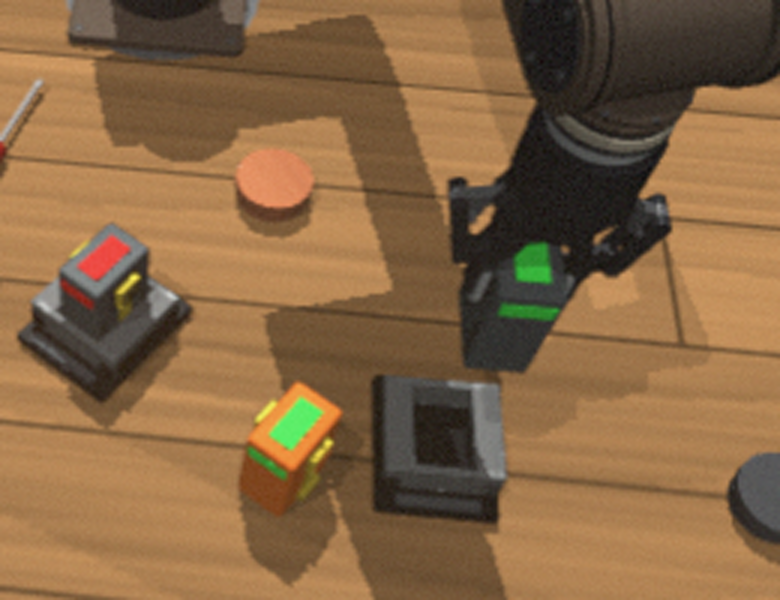

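The pack is out and hangs upright at crop (515,310). Its charger is empty at (440,440), the red pack is still in its charger and the orange one hasn't moved. Now to the mat.

Emit:
apply_moves(
  moves=[
    [[0, 0.015, 0, 0, 0, 0, 1], [-0.002, 0.03, 0, 0, 0, 0, 1], [-0.002, 0.04, 0, 0, 0, 0, 1], [-0.002, 0.04, 0, 0, 0, 0, 1], [-0.002, 0.04, 0, 0, 0, 0, 1], [-0.002, 0.04, 0, 0, 0, 0, 1], [-0.002, 0.04, 0, 0, 0, 0, 1], [-0.002, 0.04, 0, 0, 0, 0, 1], [-0.002, 0.04, 0, 0, 0, 0, 1], [-0.002, 0.04, 0, 0, 0, 0, 1], [-0.002, 0.04, 0, 0, 0, 0, 1], [-0.002, 0.04, 0, 0, 0, 0, 1]],
  ],
)

```text
time: 7.55
eef_pos: [0.5165, -0.1756, 0.2192]
tcp_rot: [1.0, 0.008, -0.016, -0.001]
contact_force: [1.8, 0.6, -4.6]
opening: 0.538
```

```bash
python3 d.py .532 -.25 .22 .5
```

```text
t 7.55 shift mm [14.3 74.6 -1.4] turn [-0.07  1.86  0.38] pos [ 0.5165 -0.1756  0.2192] F [ 1.8  0.6 -4.6] op 0.538 q [-0.51  0.03  1.89 -0.02  1.25  1.05]
```

Emit:
apply_moves(
  moves=[
    [[0.007, 0.03, 0, 0, 1.8, 0.4, 1], [0.007, 0.03, 0, 0, 0, 0, 1], [0, 0.01, 0, 0, 0, 0, 1], [0, 0, 0.02, 0, 0, 0, 1], [0, 0, 0.03, 0, 0, 0, 1], [0, 0, 0.03, 0, 0, 0, 1], [0, 0, 0, 0, 0, 0, 1], [0, 0, 0, 0, 0, 0, 1]],
  ],
)

```text
time: 8.35
eef_pos: [0.5205, -0.2547, 0.1277]
tcp_rot: [1.0, -0.002, -0.008, -0.004]
contact_force: [0.3, 0.0, -3.7]
opening: 0.535
```

```bash
python3 d.py .532 -.25 .0565 .5
```

```text
t 8.35 shift mm [12.7 -4.1 71. ] turn [-0.52  0.94 -0.69] pos [ 0.5205 -0.2547  0.1277] F [ 0.3  0.  -3.7] op 0.535 q [-0.63  0.2   1.89 -0.    1.08  0.95]
```

Emit:
apply_moves(
  moves=[
    [[0.012, -0.004, 0, -0.5, 0.9, -0.7, 1], [0, 0, 0.02, 0, 0, 0, 1], [0, 0, 0.02, 0, 0, 0, 1], [0, 0, 0.015, 0, 0, 0, 1], [0, 0, 0, 0, 0, 0, 1], [0, 0, 0, 0, 0, 0, 1]],
  ],
)

```text
time: 8.95
eef_pos: [0.5414, -0.2522, 0.0812]
tcp_rot: [1.0, 0.007, 0.009, 0.005]
contact_force: [1.4, -1.2, -4.0]
opening: 0.534
```

```bash
python3 d.py .532 -.25 .0565 .5
```

```text
t 8.95 shift mm [-9.8 -2.5 24.5] turn [ 0.58 -0.98  0.27] pos [ 0.5414 -0.2522  0.0812] F [ 1.4 -1.2 -4. ] op 0.534 q [-0.61  0.27  1.89  0.    0.96  0.95]
```

Emit:
apply_moves(
  moves=[
    [[-0.004, -0.002, 0.008, 0.5, -0.8, 0.3, 1], [0, 0, 0.005, 0, 0, 0, 1], [0, 0, 0, 0, 0, 0, 1], [0, 0, 0, 0, 0, 0, 1]],
  ],
)

```text
time: 9.35
eef_pos: [0.5391, -0.2512, 0.0703]
tcp_rot: [1.0, 0.004, 0.003, 0.002]
contact_force: [0.1, -0.8, -4.6]
opening: 0.534
```

```bash
python3 d.py .532 -.25 .0565 .5
```

```text
t 9.35 shift mm [-7.2 -1.3 13.8] turn [ 0.21 -0.38 -0.04] pos [ 0.5391 -0.2512  0.0703] F [ 0.1 -0.8 -4.6] op 0.534 q [-0.61  0.29  1.89  0.    0.95  0.96]
```

Emit:
apply_moves(
  moves=[
    [[-0.003, 0, 0.003, 0.2, -0.4, 0, 1], [0, 0, 0.003, 0, 0, 0, 1], [0, 0, 0.003, 0, 0, 0, 1], [0, 0, 0.001, 0, 0, 0, 1], [0, 0, 0, 0, 0, 0, 1]],
  ],
)

```text
time: 9.85
eef_pos: [0.536, -0.2516, 0.0598]
tcp_rot: [1.0, 0.004, -0.0, 0.0]
contact_force: [-0.5, 0.6, -5.1]
opening: 0.536
```

```bash
python3 d.py .532 -.25 .0565 .5
```

```text
t 9.85 shift mm [-4.  -1.6  3.3] turn [ 0.02  0.03 -0.06] pos [ 0.536  -0.2516  0.0598] F [-0.5  0.6 -5.1] op 0.536 q [-0.61  0.3   1.9  -0.    0.94  0.95]
```

Still hanging. I'll go down in 1.5 mm rows and watch the force.

Emit:
apply_moves(
  moves=[
    [[0, 0, 0.0015, 0, 0, 0, 1], [0, 0, 0.0015, 0, 0, 0, 1], [0, 0, 0, 0, 0, 0, 1]],
  ],
)

```text
time: 10.15
eef_pos: [0.5361, -0.2516, 0.0566]
tcp_rot: [1.0, 0.004, -0.0, 0.0]
contact_force: [-0.0, -1.2, -4.5]
opening: 0.54
```

Emit:
apply_moves(
  moves=[
    [[0, 0, 0.0015, 0, 0, 0, 1], [0, 0, 0, 0, 0, 0, 1]],
  ],
)

```text
time: 10.35
eef_pos: [0.5366, -0.252, 0.0568]
tcp_rot: [1.0, 0.004, 0.0, 0.0]
contact_force: [-0.2, -0.4, -3.6]
opening: 0.534
```

Emit:
apply_moves(
  moves=[
    [[0, 0, 0.002, 0, 0, 0, 1], [0, 0, 0.001, 0, 0, 0, 1], [0, 0, 0, 0, 0, 0, 1]],
  ],
)

```text
time: 10.65
eef_pos: [0.5372, -0.2523, 0.0565]
tcp_rot: [1.0, 0.004, 0.0, 0.0]
contact_force: [0.9, -0.1, -4.2]
opening: 0.538
```

Emit:
apply_moves(
  moves=[
    [[0, 0, 0.003, 0, 0, 0, 1], [0, 0, 0.002, 0, 0, 0, 1], [0, 0, 0, 0, 0, 0, 1]],
  ],
)

```text
time: 10.95
eef_pos: [0.5378, -0.2527, 0.0567]
tcp_rot: [1.0, 0.004, -0.001, 0.0]
contact_force: [0.4, -1.0, -4.5]
opening: 0.536
```

Emit:
apply_moves(
  moves=[
    [[0, 0, 0.004, 0, 0, 0, 1]],
  ],
)

```text
time: 11.05
eef_pos: [0.5383, -0.253, 0.0563]
tcp_rot: [1.0, 0.005, -0.001, -0.0]
contact_force: [-14.5, 7.4, 34.4]
opening: 0.539
```

```bash
python3 d.py .532 -.25 .0565 .5; python3 - <<'E'
from h import *
a=cv2.resize(ctrl.read_camera("scene")[110:290,140:370],None,fx=3.4,fy=3.3,interpolation=cv2.INTER_CUBIC)
cv2.imwrite("pics/s4.png",a[:,:,::-1])
E
```

```text
t 11.05 shift mm [-6.3 -3.1 -0.2] turn [-0.01  0.14  0.03] pos [ 0.5383 -0.253   0.0563] F [-14.5   7.4  34.4] op 0.539 q [-0.61  0.32  1.89 -0.    0.94  0.95]
```

View pics/s4.png

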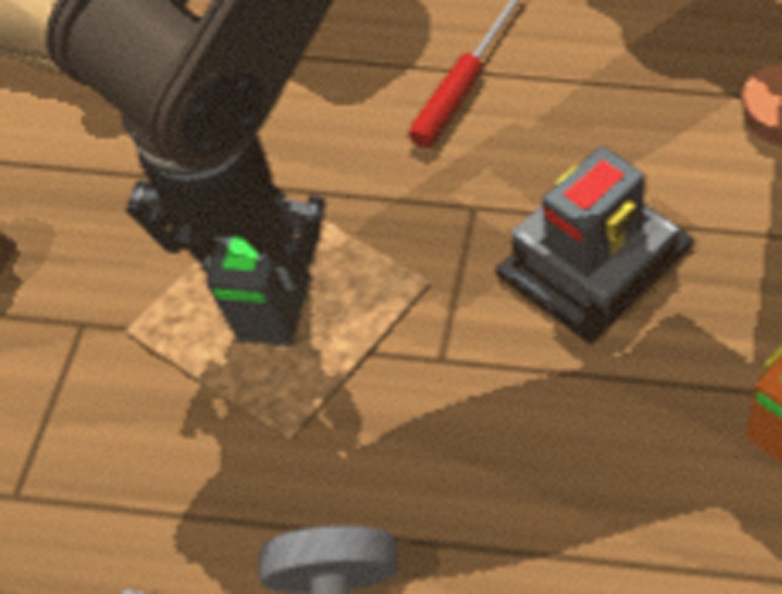

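The pack stands upright on the mat at crop (262,300), well inside its edges. The 34 N reaction shows it is seated at underside height 0.006 m. I'll relax the press, then open.

Emit:
apply_moves(
  moves=[
    [[0, 0, 0, 0, 0, 0, 1], [0, 0, 0, 0, 0, 0, 1], [0, 0, 0, 0, 0, 0, -1], [0, 0, 0, 0, 0, 0, -1], [0, 0, 0, 0, 0, 0, -1], [0, 0, 0, 0, 0, 0, -1], [0, 0, 0, 0, 0, 0, -1], [0, 0, 0, 0, 0, 0, -1], [0, 0, 0, 0, 0, 0, -1]],
  ],
)

```text
time: 12.0
eef_pos: [0.5403, -0.2545, 0.0562]
tcp_rot: [1.0, 0.004, 0.002, 0.002]
contact_force: [0.2, 0.8, -1.0]
opening: 1.003
```

```bash
python3 d.py .538 -.253 .1565 .5
```

```text
t 12.0 shift mm [  -2.    -1.2 -100.3] turn [ 0.2  -0.18  0.  ] pos [ 0.5403 -0.2545  0.0562] F [ 0.2  0.8 -1. ] op 1.003 q [-0.61  0.32  1.89 -0.    0.93  0.95]
```

Emit:
apply_moves(
  moves=[
    [[0, 0, -0.01, 0, 0, 0, -1], [0, 0, -0.02, 0, 0, 0, -1], [0, 0, -0.03, 0, 0, 0, -1], [0, 0, -0.03, 0, 0, 0, -1], [0, 0, -0.03, 0, 0, 0, -1], [0, 0, -0.03, 0, 0, 0, -1], [0, 0.03, -0.02, 0, 0, 0, -1], [0, 0.04, 0, 0, 0, 0, -1], [0, 0.04, 0, 0, 0, 0, -1], [0, 0, 0, 0, 0, 0, -1], [0, 0, 0, 0, 0, 0, -1]],
  ],
)

```text
time: 13.1
eef_pos: [0.5415, -0.3667, 0.2437]
tcp_rot: [1.0, 0.006, 0.005, 0.005]
contact_force: [-0.8, 0.6, 0.3]
opening: 1.0
```

```bash
python3 d.py .538 -.253 .1565 .5; python3 - <<'E'
from h import *
n="scene";im=ctrl.read_camera(n);t=ctrl.read_camera("top")
for n,i in(("scene",im),("top",t)):
  for c in blobs(i,(45,150,110),(75,255,255),40):
    M=cv2.moments(c);u=(M["m10"]/M["m00"],M["m01"]/M["m00"]);print(n,np.round(u,1),cv2.contourArea(c),onz(n,u,.101).round(3))
a=cv2.resize(im[110:290,140:470],None,fx=2.4,fy=2.4,interpolation=cv2.INTER_CUBIC)
cv2.imwrite("pics/s5.png",a[:,:,::-1])
E
```

```text
t 13.1 shift mm [  -3.1 -114.5   86. ] turn [ 0.56 -0.55  0.16] pos [ 0.5415 -0.3667  0.2437] F [-0.8  0.6  0.3] op 1.0 q [-0.75  0.22  1.63 -0.    1.27  0.81]
scene [378.2 220.8] 127.5 [0.593 0.159 0.101]
scene [211.7 183.8] 91.5 [ 0.538 -0.253  0.101]
top [419.1 213.4] 92.0 [ 0.536 -0.253  0.101]
top [261.  180.1] 99.5 [0.587 0.158 0.101]
```

View pics/s5.png

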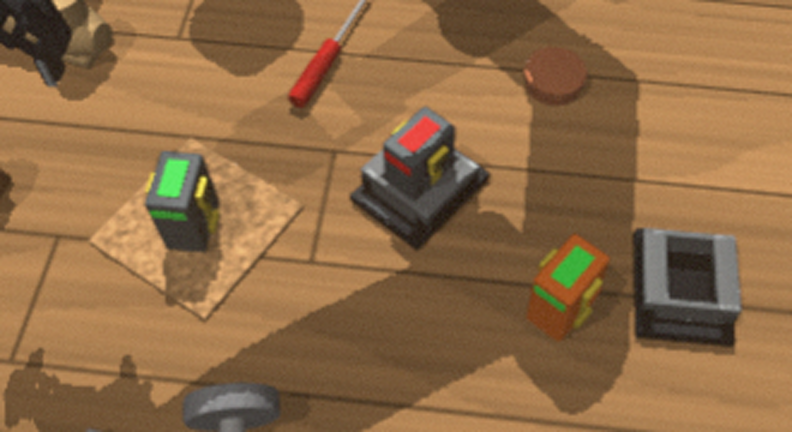

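The green-lamp pack stands upright on the mat at crop (180,200) with its buttons out. The red pack is in its charger at (420,165), the green charger at (688,280) is empty, and the gripper is clear. Handing in.

```bash
python3 -c "
from plant import ctrl
print(ctrl.sign_off())"
```

```text
the job is handed in; nothing more can be done
None
```

The green-lamp pack is out of its charger and standing upright on the cork mat, and I handed the job in at about 13 s. I squeezed both buttons at 32 N, lifted the pack straight up, set it down and let go.

**Last checks**
- **Position:** both cameras put the pack's lamp at about (0.537, -0.253) m. The mat's centre measured about (0.532, -0.25) m, and the camera rays agree with the pack standing at the right height.
- **Red pack:** it is still in its charger, and the orange look-alike was not moved.
- **Gripper:** it is open, clear of everything, and shows almost no force.

**Setting down was firmer than intended:** my last downward step, made to confirm the pack was seated, gave a brief 34 N upward reaction through the pack. Readings before that step had still shown only the pack's weight (about 4 N) although it was already standing on the mat. I relaxed the press before letting go.

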